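# Press a bush home and keep the lever down

### The arm

A 6-joint arm with a two-finger parallel gripper is mounted at the origin on the work surface. World frame = base frame: x ahead of the robot, y to its left, z up, the work surface at z = 0. Lengths are in mm, angles in rad, forces in N, time in s.
With the tool pointing down it reaches from about 375 to 750 mm from the base axis. Payload 9 kg.
Tool frame: the origin (TCP) lies on the centre line of the jaws, within the pads' length; the fingertips stand 17 mm ahead of it and the grasp point (between the pads) lies 2 mm behind it (r.tips_ahead is the distance from the TCP to the fingertips, in mm); z points along the fingers, y is the line along which they close (so a half turn about z gives the same grasp; the last joint's range is limited). The gripper opens to 85 mm and grips with 20 to 120 N. Pads are 22 mm wide; open, the fingers measure 114 mm over their backs; the gripper's body (76 mm by 85 mm) begins 54 mm behind the grasp point. The pads swing forward as they close: fully open they stand 13 mm farther back than shut.
Start: joints at [1.103, 0.104, 0.097, 1.564, 0, 1.353], TCP at [148.328, 581.407, 248.331] pointing down, gripper open.
Joint ranges: [-2.99, 2.99], [-0.84, 1.86], [-1.1, 1.16], [-1.84, 2.11], [-1.51, 1.56], [-3.14, 3.14]. Speed limits (rad/s): [2.22, 2.22, 2.57, 3.14, 3.14, 3.14].

### API

Orientations are given as a unit quaternion [w, x, y, z].
In Python, from workcell import r, optics, workorder gives the robot as it stands.
- The arm moves only by the tool move_arm, never from a script. Its argument "moves" is a list of rows, each a list of 3 entries, a list of its own where there are three numbers: the shift along the tool's x, y, z scaled (see below), then the turn, a rotation vector about the tool's x, y, z scaled (see below), then the opening, from 0 (shut) to 1 (fully open). A call has exactly 10 rows; each row shifts and turns the commanded pose from where the row before left it, along the tool's axes as they then stand; what a row does not reach is not made up. The controller multiplies each number of a shift by 75 cm and each number of a turn by 0.5 rad. A row lasts 1/8 s, in which the tool goes at most 62.5 mm and 10.7 degrees, less where a joint would pass 70% of its speed; a pose out of reach is approached as far as the arm can. A call with a number of a shift or a turn outside -1 to 1 is refused whole. A call with a gripper value outside its range is refused whole. The fingers move at their own pace and stop on an object; "grip_force" is the grip in N (left out, the last holds). Time passes only in rows, so rows that do not move let the fingers close, or fill a call up. It gives the time, the measured TCP pose, the force, the opening and the grip force at its end, in the units of the state.
- r.state(): the state, without advancing time (a new reading comes with each control period).
- optics.read_camera(name): name is "scene" or "top" or "wrist"; returns (picture, depth): 480x640x3 uint8, blue, green, red; 480x640 float32, mm along the optical axis (not along the pixel's ray), 0 where there is no reading.
- optics.camera_info(name): a dict with "camera_matrix" (3x3 intrinsics, pixels), "extrinsics" (4x4, takes a point from world to camera coordinates). Camera axes: x right, y up, looking along -z (the intrinsics and any distortion apply to the point x, -y, -z); pixel columns grow to the right and rows downward; lengths in mm; the calibration is good to about 2 mm. A picture is of the moment at which its call begins: read the wrist's pose just before it. camera_info takes no time and is no camera call; for the wrist camera it gives the pose at the moment of the call.
- workorder.hand_in(): hands the job in; it is judged then, once.
The state is a dict: "t": time; "q": joint angles; "qd": joint speeds; "tau": joint torques, N m; "tcp_pos": TCP position; "eef_rot": TCP orientation; "contact_force": force on the tool from outside, world axes, zero at the start; "torque": the same for the moment, N m; "opening": finger opening in mm; "finger_force": force on a finger pad.
Only numpy, scipy, OpenCV 4.12 (cv2) and the standard library are available. Lean on these libraries where they do the work, as an engineer would, in place of code of your own. Each camera call takes 0.05 s, during which the arm holds its last target. There are 200 camera calls.

### The job

Pick up the steel link arm, lay it flat on the press's round anvil plate with its bush squarely under the ram, and let go of it. Then bring the press lever down by its ball until the bush is fully home, flush with the eye, and finish still holding the lever there with a firm steady push (about 15 to 25 N at the ball), so that the ram keeps clamping the bush while the retaining compound grabs; do not heave on it. Leave the other things on the bench alone.

Things in the scene. Friction and masses are not known exactly. Their poses are not given: they have to be found in the camera images.
- press: Cast-iron arbor press bolted to the bench. Origin on the bench surface under the ram's axis; z up; its own -x points to the open operator's side, +x to the column (from x = 80 mm), -y to the lever's side. Base 255 x 130 mm, from x = -80 to 175 mm. Head over the throat: x -35 to 145 mm, y -28 to 28 mm, underside 122 mm and top 235 mm above the bench; a round spring housing on its +y side reaches y = 56 mm.
- plate_top (a point): Centre of the flat top of the round steel anvil plate, 124 mm diameter, 50 mm above the bench, on the ram's axis.
- ram: The press's vertical steel ram; it slides straight down by 20 mm per radian of lever. Origin at the centre of its flat round foot (34 mm diameter), 54 mm above the anvil plate while the lever is up.
- lever (a joint): Angle of the press lever in rad: 0 at rest, pointing to the press's -x side, 50 degrees above level; grows as the ball comes down (level at 0.87, 30 degrees below level at 1.40, stop at 1.55). A return spring (4 to 7 N at the ball) lifts it when let go. The foot meets the bush at 0.9 to 1.0; the bush is flush at about 1.4. Under a firm push a few hundredths more, as parts give.
- lever_hub (a point): Pivot of the lever, in the lever's plane: x = 31 mm, y = -90 mm, z = 185 mm in the press's frame. The pivot axis is parallel to the press's y.
- lever_ball (a point): Centre of the black ball (32 mm diameter) on the long end of the lever (a 13 mm thick bar), 180 mm from the pivot. Its centre is 323 mm above the bench at rest, 95 mm with the bush flush. Push it down its arc from above, e.g. with the fingertips 20 mm apart across the press's y so that it nests between them; a ball pinched between pads creeps under load.
- link: Forged dark steel link arm lying flat, 0.4 to 0.7 kg. Origin on its underside in mid-bar; z up; +x runs along the bar to the big eye (centre at x = 65 mm). Small eye at x = -75 mm: 30 mm diameter, 16 mm tall. Bar 22 mm wide, 16 mm thick, clear to grip from x = -55 to 40 mm; flat underside. Centre of mass about x = 14 mm, so it lies steadily with the big eye in the middle of the plate.
- link_eye (a point): Centre of the top face of the link's big eye (boss 42 mm diameter, 26 mm tall, bore 22 mm), 26 mm above the link's underside.
- bush_top (a point): Centre of the top rim of the bronze bush (22 mm outside, 16 mm bore) started in the big eye, standing 8 to 10 mm proud of it. A tight fit: it moves only under some 35 N from the ram (4 N at the ball, on top of the return spring) and stays where it is pushed.
- bush (a joint): How far the bush has gone in, in m: 0 to 0.002 at the start, 0.010 when flush with the top of the eye, fully home.
- hammer: hammer with a wooden handle lying down, 280 mm long. To be left where it lies.
- screwdriver: screwdriver lying down, 200 mm long. To be left where it lies.
- wrench: steel spanner lying flat, 200 mm long. To be left where it lies.
- spare_bush: a spare bronze bush standing on the bench by itself, 22 mm outside diameter, 25.5 mm tall; not the one to press. To be left where it lies.
- file: flat file with a turned wooden handle, 300 mm long, lying down. To be left where it lies.
- grease_tin: closed round steel tin, 84 mm across, 65 mm tall. To be left where it lies.
- oil_can: copper oil can with a thin spout, 80 mm across, 170 mm tall. To be left where it lies.
- wood_block: wooden packing block 110 x 60 x 35 mm. To be left where it lies.
Not all that is in view belongs to the job. Leave any red or turquoise look-alike of the link alone.

How it is judged:
By the outcome, as a careful person would: the job done as asked, in the order asked, and still so for the second after the job is handed in, while the arm keeps its last pose, push and grip.
It also fails if it takes over 58 s, if anything falls off the work surface, if the arm or the gripper's body presses on something with over 40 N, if the wrist force passes 120 N, or if a joint passes its speed limit or range.

## Working session

There is one attempt and no reset: what is moved stays moved. The work goes in short steps, Python scripts to look and compute and a tool call to move; the robot and the scene stay as the last step left them, time stands still between calls to the robot, and variables do not carry over. Pictures are saved under pics/ and viewed, at most 10 in all, crops included, and the job is handed in when it is done.

Besides the shell and the picture viewer there is one more tool, called as a command line: name --argument value ..., lists and objects as JSON in quotes. move_arm: Moves the arm, as the interface text tells. Shifts and turns lie within -1 to 1; 1 stands for 75 cm of shift or 0.5 rad of turn. Its arguments: {"type":"object","properties":{"moves":{"type":"array","items":{"type":"array"}},"grip_force":{"type":"number"}},"required":["moves"]}

```bash
mkdir -p pics; ls
python3 - <<'E'
from workcell import r, optics
import cv2, numpy as np
s=r.state(); print(s)
for n in("scene","top"):
    p,d=optics.read_camera(n); cv2.imwrite(f"pics/{n}0.png",p); np.save(f"pics/{n}0d.npy",d)
    i=optics.camera_info(n); print(n,i)
E
```

```text
pics
{'t': 0.0, 'q': array([ 1.10330523e+00,  1.04720278e-01,  9.64361608e-02,  1.56391598e+00,
       -4.65747496e-06,  1.35309814e+00]), 'qd': array([ 0.00121086, -0.00167233, -0.00015609, -0.00077784, -0.00189271,
       -0.00019972]), 'tau': array([-1.93494947e-03, -5.56932592e+01,  5.03651083e+01,  1.69301592e-02,
       -2.99483736e-04,  8.16565631e-06]), 'tcp_pos': array([148.16031161, 581.07797714, 247.49181906]), 'eef_rot': array([-2.33592612e-04,  1.24571964e-01,  9.92210327e-01, -6.61879024e-04]), 'contact_force': array([-0.50852069, -0.56533025,  0.20396642]), 'torque': array([ 0.05537143,  0.01603318, -0.02978049]), 'finger_force': 0.0, 'opening': 85.55736530276387}
scene {'camera_matrix': array([[557.4434357 ,   0.        , 323.30866476],
       [  0.        , 557.4434357 , 234.36948998],
       [  0.        ,   0.        ,   1.        ]]), 'extrinsics': array([[ 6.63361243e-01,  7.48299311e-01, -5.12090194e-05,
        -2.93044634e+02],
       [-5.79740031e-01,  5.13978081e-01,  6.32240484e-01,
         2.33279535e+02],
       [ 4.73131438e-01, -4.19374145e-01,  7.74772204e-01,
        -2.35346359e+03],
       [ 0.00000000e+00,  0.00000000e+00,  0.00000000e+00,
         1.00000000e+00]])}
top {'camera_matrix': array([[497.14394819,   0.        , 326.75911899],
       [  0.        , 497.14394819, 240.38410096],
       [  0.        ,   0.        ,   1.        ]]), 'extrinsics': array([[-2.34070683e-02, -9.99668653e-01, -1.07095254e-02,
        -6.03151102e+01],
       [ 9.97605102e-01, -2.40534909e-02,  6.48497459e-02,
        -5.49387864e+02],
       [-6.50858596e-02, -9.16593480e-03,  9.97837570e-01,
        -1.59420909e+03],
       [ 0.00000000e+00,  0.00000000e+00,  0.00000000e+00,
         1.00000000e+00]])}
```

View pics/scene0.png

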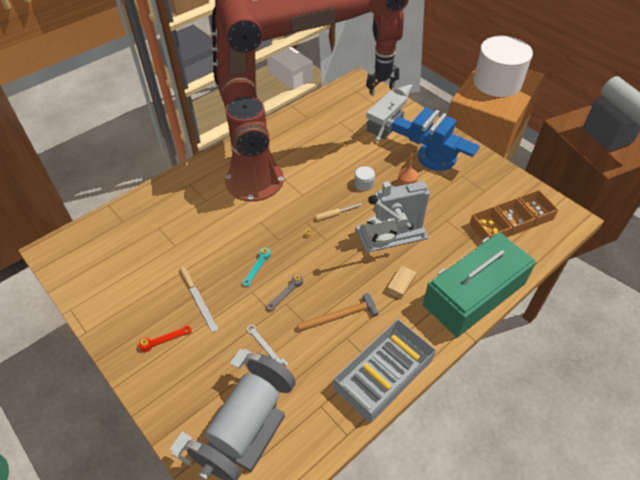

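View pics/top0.png

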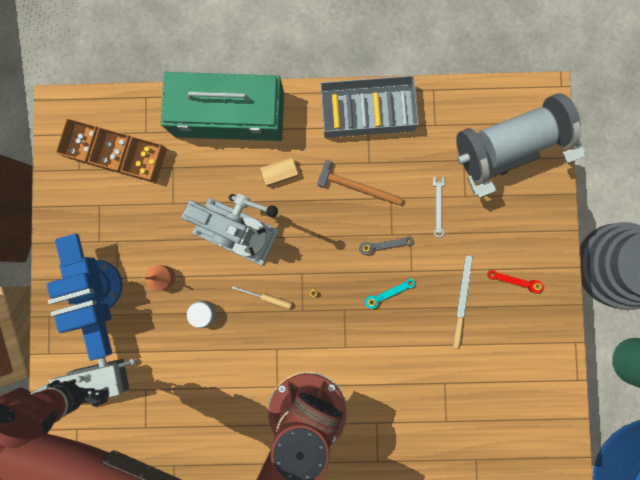

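The candidates for the link, by top-view pixel, are the dark grey one at (386,245), the turquoise look-alike at (390,293), the red look-alike at (515,282) and the spanner at (438,207). I choose the dark grey one: its big eye with the bush is at (366,248) and its small eye at (410,242). The press is at (230,230) and the lever ball at (271,211).

```bash
cat > h.py <<'E'
import numpy as np, cv2
from workcell import r, optics
def ray(info,u,v):
    K=info["camera_matrix"];E=info["extrinsics"];R=E[:3,:3];t=E[:3,3]
    d=np.array([(u-K[0,2])/K[0,0],-(v-K[1,2])/K[1,1],-1.]); return -R.T@t, R.T@d
def onplane(info,u,v,z):
    c,d=ray(info,u,v); return c+d*(z-c[2])/d[2]
def cloud(info,dep):
    K=info["camera_matrix"];E=info["extrinsics"]
    v,u=np.mgrid[:480,:640]
    P=np.stack([(u-K[0,2])/K[0,0]*dep,-(v-K[1,2])/K[1,1]*dep,-dep],-1)
    return (P-E[:3,3])@E[:3,:3]
E
python3 - <<'E'
from h import *
i=optics.camera_info("top"); p=cv2.imread("pics/top0.png"); P=cloud(i,np.load("pics/top0d.npy"))
Z=P[...,2]
print("table z",np.median(Z[300:340,330:360]))
for n,(u,v,z) in dict(eye=(366,248,30),small=(410,242,16),ball=(271,211,323)).items(): print(n,onplane(i,u,v,z).round(1),P[v,u].round(1))
# press clouds
reg=np.zeros(Z.shape,bool); reg[190:270,175:285]=1
for lo,hi in((12,45),(45,56),(215,245),(300,345)):
    m=reg&(Z>lo)&(Z<hi); q=P[m]
    if len(q)>5: print(lo,hi,len(q),q.mean(0).round(1),cv2.minAreaRect(q[:,:2].astype(np.float32)))
print(np.histogram(Z[reg],bins=np.arange(0,350,10)))
# link mask
hs=cv2.cvtColor(p,cv2.COLOR_BGR2HSV); m=(hs[...,1]<70)&(hs[...,2]<150); w=np.zeros_like(m); w[230:262,352:420]=1
m=(m&w).astype(np.uint8); vs,us=np.nonzero(m); pts=np.array([onplane(i,a,b,16)[:2] for a,b in zip(us,vs)],np.float32)
print(len(pts),cv2.minAreaRect(pts))
a=cv2.resize(p[180:280,170:290],None,fx=4,fy=4,interpolation=cv2.INTER_CUBIC); b=cv2.resize(p[215:265,350:425],None,fx=4,fy=4,interpolation=cv2.INTER_CUBIC)
c=np.zeros((400,790,3),np.uint8); c[:400,:480]=a; c[:200,484:784]=b; cv2.imwrite("pics/crop1.png",c)
E
```

```text
table z -1.0655613903335852
eye [ 519.4 -198.9   30. ] [ 520.7 -200.7    3.3]
small [ 536.2 -342.7   16. ] [ 536.1 -342.7   16.4]
ball [609.1  69.2 323. ] [607.9  68.  332.5]
12 45 764 [583.3 215.3  25.5] ((582.4800415039062, 229.711181640625), (257.9886474609375, 138.28610229492188), 64.10826110839844)
45 56 570 [559.  165.6  49.9] ((560.14013671875, 168.92276000976562), (91.8021240234375, 122.67402648925781), 71.70636749267578)
215 245 1203 [590.7 234.9 233.3] ((591.609130859375, 234.67889404296875), (206.8780517578125, 129.7455596923828), 87.54824829101562)
300 345 124 [609.1  68.7 330.3] ((609.4765625, 71.87859344482422), (30.303985595703125, 38.78666305541992), 7.680356502532959)
(array([2359,  390,  251,  163,  389,  282,    2,    0,    0,    0,    0,
          0,    3,   23,   40,   14,   10,   20,   46,  163,  200,  131,
        230,  715,  310,   21,   18,   15,   89,   11,   10,    1,   30,
         77]), array([  0,  10,  20,  30,  40,  50,  60,  70,  80,  90, 100, 110, 120,
       130, 140, 150, 160, 170, 180, 190, 200, 210, 220, 230, 240, 250,
       260, 270, 280, 290, 300, 310, 320, 330, 340]))
347 ((527.6845703125, -265.13006591796875), (39.84397888183594, 171.7618865966797), 6.401845932006836)
```

View pics/crop1.png

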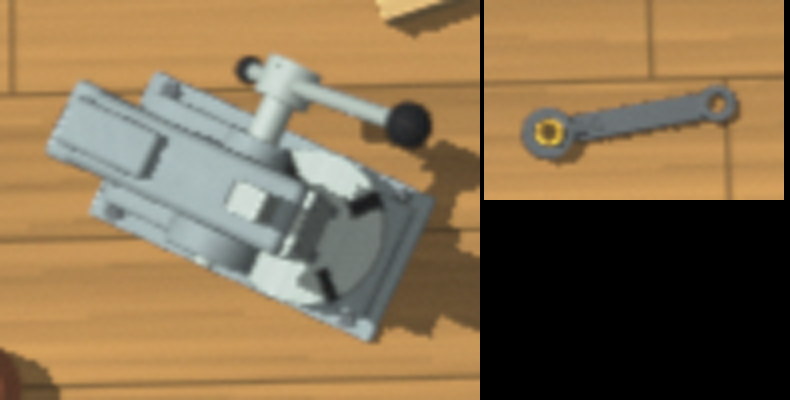

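The crop confirms the dark link. Its bronze bush is at full-image pixel (366,248), and the press plate is visible at about crop (345,235).

```bash
cat >> h.py <<'E'
from scipy.spatial.transform import Rotation as Ro
def down(yaw_deg):  # tool pointing down, tool y at this yaw (world)
    a=np.radians(yaw_deg); y=np.array([np.cos(a),np.sin(a),0]); z=np.array([0,0,-1.]); return Ro.from_matrix(np.c_[np.cross(y,z),y,z])
def cur():
    s=r.state(); w,x,y,z=s["eef_rot"]; return np.array(s["tcp_pos"]),Ro.from_quat([x,y,z,w])
def plan(way,op,dec=3,start=None):
    """way: list of (pos, yaw, nrows)"""
    p,R=start or cur()
    for pos,yaw,n in way:
        pos=np.array(pos,float); T=down(yaw); dp=(pos-p)/n; rv=(R.inv()*T).as_rotvec()/n
        for k in range(n):
            sh=(R.inv().apply(dp)/750).round(dec); tu=(rv/.5).round(dec)
            p=p+R.apply(sh*750); R=R*Ro.from_rotvec(tu*.5)
            print([sh.tolist(),tu.tolist(),op])
    print("end",p.round(1),"n",sum(w[2] for w in way)); return p,R
E
python3 - <<'E'
from h import *
print(r.tips_ahead)
plan([((350,300,248),50,6),((440,0,248),22,6),((527,-262,200),6.7,6)],1)
E
```

```text
17.0
[[-0.059, -0.049, -0.0], [-0.0, -0.0, 0.149], 1]
[[-0.062, -0.045, -0.0], [-0.0, -0.0, 0.149], 1]
[[-0.066, -0.04, -0.0], [-0.0, -0.0, 0.149], 1]
[[-0.068, -0.035, -0.0], [-0.0, -0.0, 0.149], 1]
[[-0.071, -0.03, -0.0], [-0.0, -0.0, 0.149], 1]
[[-0.073, -0.025, -0.0], [-0.0, -0.0, 0.149], 1]
[[-0.058, -0.038, 0.0], [-0.0, 0.0, 0.163], 1]
[[-0.061, -0.033, 0.0], [-0.0, 0.0, 0.163], 1]
[[-0.064, -0.028, 0.0], [-0.0, 0.0, 0.163], 1]
[[-0.066, -0.023, 0.0], [-0.0, 0.0, 0.163], 1]
[[-0.067, -0.018, 0.0], [-0.0, 0.0, 0.163], 1]
[[-0.069, -0.012, 0.0], [-0.0, 0.0, 0.163], 1]
[[-0.061, -0.004, 0.011], [-0.0, 0.0, 0.089], 1]
[[-0.061, -0.001, 0.011], [-0.0, 0.0, 0.089], 1]
[[-0.061, 0.001, 0.011], [-0.0, 0.0, 0.089], 1]
[[-0.061, 0.004, 0.011], [-0.0, 0.0, 0.089], 1]
[[-0.061, 0.007, 0.011], [-0.0, 0.0, 0.089], 1]
[[-0.061, 0.009, 0.011], [-0.0, 0.0, 0.089], 1]
end [ 526.7 -261.6  198.8] n 18
```

move_arm --moves '[[[-0.059, -0.049, 0], [0, 0, 0.149], 1], [[-0.062, -0.045, 0], [0, 0, 0.149], 1], [[-0.066, -0.04, 0], [0, 0, 0.149], 1], [[-0.068, -0.035, 0], [0, 0, 0.149], 1], [[-0.071, -0.03, 0], [0, 0, 0.149], 1], [[-0.073, -0.025, 0], [0, 0, 0.149], 1], [[-0.058, -0.038, 0], [0, 0, 0.163], 1], [[-0.061, -0.033, 0], [0, 0, 0.163], 1], [[-0.064, -0.028, 0], [0, 0, 0.163], 1], [[-0.066, -0.023, 0], [0, 0, 0.163], 1]]'

```text
t: 1.35
tcp_pos: [411.1, 99.1, 248.1]
eef_rot: [0.0, 0.491, 0.871, 0.0]
contact_force: [1.4, 0.4, 0.0]
opening: 85.4
finger_force: 0.0
```

move_arm --moves '[[[-0.067, -0.018, 0], [0, 0, 0.163], 1], [[-0.069, -0.012, 0], [0, 0, 0.163], 1], [[-0.061, -0.004, 0.011], [0, 0, 0.089], 1], [[-0.061, -0.001, 0.011], [0, 0, 0.089], 1], [[-0.061, 0.001, 0.011], [0, 0, 0.089], 1], [[-0.061, 0.004, 0.011], [0, 0, 0.089], 1], [[-0.061, 0.007, 0.011], [0, 0, 0.089], 1], [[-0.061, 0.009, 0.011], [0, 0, 0.089], 1], [[0, 0, 0], [0, 0, 0], 1], [[0, 0, 0], [0, 0, 0], 1]]'

```text
t: 2.6
tcp_pos: [526.5, -260.9, 198.4]
eef_rot: [-0.001, 0.664, 0.748, 0.0]
contact_force: [0.8, 0.2, -0.3]
opening: 85.2
finger_force: 0.0
```

Run:
```python
from h import *
i=optics.camera_info("wrist"); p,d=optics.read_camera("wrist"); cv2.imwrite("pics/w1.png",p); np.save("pics/w1d.npy",d); np.save("pics/w1E.npy",i["extrinsics"]); np.save("pics/w1K.npy",i["camera_matrix"])
print(cur()[0],cur()[1].as_matrix().round(3),i["extrinsics"].round(2))
```

```text
[ 526.71528507 -260.48577385  198.87636132] [[-0.118  0.993 -0.   ]
 [ 0.993  0.118  0.   ]
 [ 0.    -0.    -1.   ]] [[ 9.9000e-01  1.2000e-01 -0.0000e+00 -4.9216e+02]
 [-1.1000e-01  9.6000e-01 -2.7000e-01  3.3148e+02]
 [-3.0000e-02  2.6000e-01  9.6000e-01 -2.4618e+02]
 [ 0.0000e+00  0.0000e+00  0.0000e+00  1.0000e+00]]
```

View pics/w1.png

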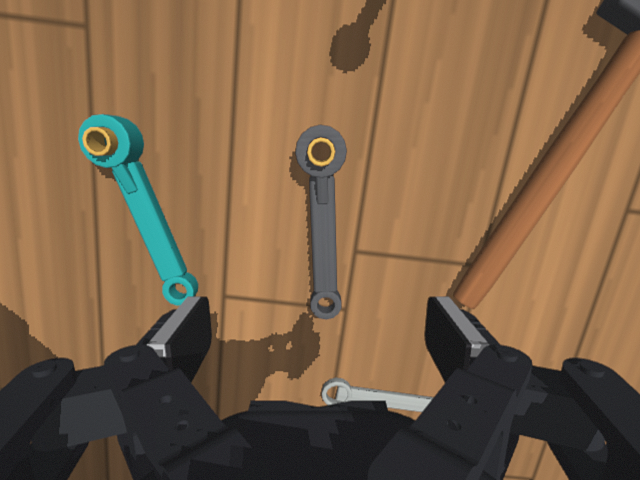

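The wrist view shows the dark link with its bronze bush rim at (321,151) and its small eye at (325,303). The turquoise look-alike is to the left at (110,140).

Run:
```python
from h import *
i=dict(camera_matrix=np.load("pics/w1K.npy"),extrinsics=np.load("pics/w1E.npy")); p=cv2.imread("pics/w1.png"); P=cloud(i,np.load("pics/w1d.npy"))
hs=cv2.cvtColor(p,cv2.COLOR_BGR2HSV)
m=((hs[...,1]>130)&(hs[...,2]>150)&(hs[...,0]>15)&(hs[...,0]<35)).astype(np.uint8); w=np.zeros_like(m); w[125:180,298:345]=1; m*=w
c=np.concatenate(cv2.findContours(m,cv2.RETR_EXTERNAL,cv2.CHAIN_APPROX_NONE)[0]); e=cv2.minEnclosingCircle(c); print(e)
zb=P[...,2][m>0]; print("bush z",np.percentile(zb,[10,50,90]))
b=onplane(i,*e[0],35); s=onplane(i,325,303,16); print(b,s,np.linalg.norm((b-s)[:2]))
print("table",P[220,450], "bar",P[240,324],"small",P[290,318],P[303,315])
g=(hs[...,1]<60)&(hs[...,2]<130); 
for v in (225,245,265): 
    u=np.nonzero(g[v,290:350])[0]+290; print(v,u.min(),u.max(), onplane(i,u.mean(),v,12).round(1))
d=(b-s)[:2]; print(np.degrees(np.arctan2(d[1],d[0])))
```

```text
((320.8658447265625, 151.18292236328125), 14.209440231323242)
bush z [34.85583691 36.07266687 37.1062111 ]
[ 522.03174758 -201.09489359   35.        ] [ 542.65636855 -337.97075966   16.        ] 138.42101610810474
table [ 6.48028013e+02 -2.48990712e+02  1.59690279e-01] bar [ 534.24872492 -277.493441     15.76227531] small [ 534.52595892 -325.08409674   17.50816686] [ 533.30672471 -338.50406478   17.2259345 ]
225 311 335 [ 531.8 -264.8   12. ]
245 312 335 [ 534.6 -283.2   12. ]
265 313 335 [ 537.4 -302.2   12. ]
98.56893332876865
```

Run:
```python
from h import *
p=plan([((536.9,-299.9,100),8.6,3),((536.9,-299.9,20),8.6,3)],1)
```

```text
[[-0.018, 0.002, 0.044], [-0.0, -0.0, -0.021], 1]
[[-0.018, 0.002, 0.044], [-0.0, -0.0, -0.021], 1]
[[-0.018, 0.002, 0.044], [-0.0, -0.0, -0.021], 1]
[[0.0, 0.0, 0.035], [-0.0, -0.0, 0.0], 1]
[[0.0, 0.0, 0.035], [-0.0, -0.0, 0.0], 1]
[[0.0, 0.0, 0.035], [-0.0, -0.0, 0.0], 1]
end [ 536.4 -300.    21.1] n 6
```

move_arm --moves '[[[-0.018, 0.002, 0.044], [0, 0, -0.021], 1], [[-0.018, 0.002, 0.044], [0, 0, -0.021], 1], [[-0.018, 0.002, 0.044], [0, 0, -0.021], 1], [[0, 0, 0.035], [0, 0, 0], 0.6], [[0, 0, 0.036], [0, 0, 0], 0.5], [[0, 0, 0.036], [0, 0, 0], 0.4], [[0, 0, 0], [0, 0, 0], 0.3], [[0, 0, 0], [0, 0, 0], 0], [[0, 0, 0], [0, 0, 0], 0], [[0, 0, 0], [0, 0, 0], 0]]' --grip_force 90

```text
t: 3.9
tcp_pos: [536.7, -300.4, 20.0]
eef_rot: [0.0, 0.652, 0.758, 0.0]
contact_force: [0.8, 2.7, 1.1]
opening: 19.4
finger_force: 89.7
```

Run:
```python
from h import *
s=r.state(); print(s['tcp_pos'],s['opening'],s['finger_force'],s['contact_force'])
# press refinement from top depth & image
i=optics.camera_info("top"); P=cloud(i,np.load("pics/top0d.npy")); Z=P[...,2]
reg=np.zeros(Z.shape,bool); reg[190:270,175:285]=1
print(np.histogram(Z[reg],bins=np.arange(6,56,4)))
m=reg&(Z>44)&(Z<56)&(P[...,1]<185); m=m.astype(np.uint8)
m=cv2.morphologyEx(m,cv2.MORPH_OPEN,np.ones((3,3),np.uint8)); q=P[m>0][:,:2]
# rim: outermost points per direction from approx centre
c=np.array([563,187.]); 
for _ in range(5):
    d=q-c; a=np.degrees(np.arctan2(d[:,1],d[:,0])); rr=np.hypot(*d.T)
    rim=np.array([q[(abs(a-k)<4)][np.argmax(rr[abs(a-k)<4])] for k in range(-170,10,8) if (abs(a-k)<4).any() and rr[abs(a-k)<4].max()>50])
    A=np.c_[2*rim,np.ones(len(rim))]; x=np.linalg.lstsq(A,(rim**2).sum(1),rcond=None)[0]; c=x[:2]
    print(len(rim),c.round(1),np.sqrt(x[2]+c@c).round(1))
```

```text
[ 536.6618627  -300.42740553   19.98083156] 19.367366043671545 89.731525182724 [0.7759685  2.67832797 1.09224614]
(array([338, 231, 124,  63,  81, 142, 122,  35,  22, 101, 272, 214]), array([ 6, 10, 14, 18, 22, 26, 30, 34, 38, 42, 46, 50, 54]))
21 [565.5 183.9] 60.2
22 [565.5 184. ] 60.0
22 [565.5 184. ] 60.0
22 [565.5 184. ] 60.0
22 [565.5 184. ] 60.0
```

Run:
```python
from h import *
p=plan([((537,-300,110),8.6,2),((410,54,110),-50,8)],0)
```

```text
[[0.0, 0.0, -0.06], [0.0, -0.0, -0.0], 0]
[[0.0, 0.0, -0.06], [0.0, -0.0, -0.0], 0]
[[0.062, -0.012, 0.0], [0.0, -0.0, 0.256], 0]
[[0.06, -0.02, 0.0], [0.0, -0.0, 0.256], 0]
[[0.057, -0.027, 0.0], [0.0, -0.0, 0.256], 0]
[[0.053, -0.034, 0.0], [0.0, -0.0, 0.256], 0]
[[0.048, -0.041, 0.0], [0.0, -0.0, 0.256], 0]
[[0.042, -0.046, 0.0], [0.0, -0.0, 0.256], 0]
[[0.036, -0.051, 0.0], [0.0, -0.0, 0.256], 0]
[[0.029, -0.056, 0.0], [0.0, -0.0, 0.256], 0]
end [410.4  55.3 110.1] n 10
```

move_arm --moves '[[[0, 0, -0.06], [0, 0, 0], 0], [[0, 0, -0.06], [0, 0, 0], 0], [[0.062, -0.012, 0], [0, 0, 0.256], 0], [[0.06, -0.02, 0], [0, 0, 0.256], 0], [[0.057, -0.027, 0], [0, 0, 0.256], 0], [[0.053, -0.034, 0], [0, 0, 0.256], 0], [[0.048, -0.041, 0], [0, 0, 0.256], 0], [[0.042, -0.046, 0], [0, 0, 0.256], 0], [[0.036, -0.051, 0], [0, 0, 0.256], 0], [[0.029, -0.056, 0], [0, 0, 0.256], 0]]'

```text
t: 5.15
tcp_pos: [409.7, 56.1, 109.4]
eef_rot: [0.0, 0.941, 0.339, 0.0]
contact_force: [-1.4, 0.7, -4.8]
opening: 19.2
finger_force: 89.3
```

Run:
```python
from h import *
i=optics.camera_info("wrist"); p,d=optics.read_camera("wrist"); cv2.imwrite("pics/w2.png",p); np.save("pics/w2d.npy",d); np.save("pics/w2E.npy",i["extrinsics"])
print(cur()[0],r.state()['contact_force'])
```

```text
[407.35473181  60.29403071 109.14544468] [-0.5871478   4.08715114 -4.47450633]
```

View pics/w2.png

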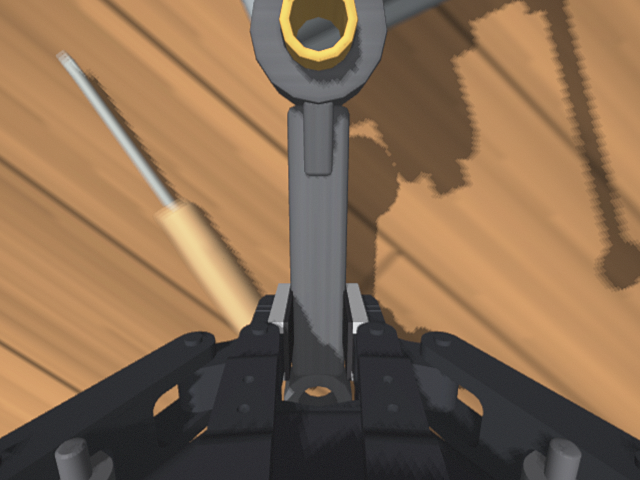

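The link sits straight between the pads, with its bush at (318,20). Next I refine the press pose from the pictures already taken.

Run:
```python
from h import *
print(cur()[0],cur()[1].as_matrix()[:,0].round(4))
rays=[]
for n,win in(("top",(196,226,258,284)),("scene",(190,260,350,420))):
    i=optics.camera_info(n); p=cv2.imread(f"pics/{n}0.png"); hs=cv2.cvtColor(p,cv2.COLOR_BGR2HSV)
    a,b,c,d=win; m=(hs[...,2]<60).astype(np.uint8); w=np.zeros_like(m); w[a:b,c:d]=1; m*=w
    k,l,st,ce=cv2.connectedComponentsWithStats(m)
    print(n,[(st[j].tolist(),ce[j].round(1).tolist()) for j in range(1,k) if st[j,4]>15])
i=optics.camera_info("top"); P=cloud(i,np.load("pics/top0d.npy")); Z=P[...,2]
reg=np.zeros(Z.shape,np.uint8); reg[190:270,175:285]=1
# base mask: anything of press by colour (unsaturated, light) -> base edge lines
def line(z,sel):
    q=P[sel][:,:2].astype(np.float32); return q
m=((Z>10)&(Z<34)&(reg>0)).astype(np.uint8)
q=P[m>0]; print("base z",np.percentile(q[:,2],[20,50,80]))
# side edges in press frame for several yaw: extents
th=np.arange(60,70,.5); 
for name,lo,hi in(("base",10,34),("head",226,244)):
    q=P[(reg>0)&(Z>lo)&(Z<hi)][:,:2]
    best=[]
    for t in th:
        a=np.radians(t); e=np.array([np.cos(a),np.sin(a)]); f=np.array([-e[1],e[0]])
        y=q@f; best.append(np.percentile(y,98)-np.percentile(y,2))
    t=th[np.argmin(best)]; a=np.radians(t); e=np.array([np.cos(a),np.sin(a)]); f=np.array([-e[1],e[0]])
    print(name,t,min(best),"x",np.percentile(q@e,[.5,2,98,99.5]).round(1),"y",np.percentile(q@f,[.5,2,98,99.5]).round(1))
a=np.radians(64);e=np.array([np.cos(a),np.sin(a)]); f=np.array([-e[1],e[0]]); c=np.array([565.5,184]); print(c@e,c@f)
```

```text
[407.35473181  60.29403071 109.14544468] [7.742e-01 6.329e-01 1.000e-04]
top [([267, 206, 10, 11, 89], [271.7, 211.0])]
scene [([369, 196, 8, 8, 49], [372.5, 199.5]), ([373, 234, 5, 8, 20], [374.4, 237.3])]
base z [12.51132506 19.38149905 29.14781102]
base 64.5 127.08164330204022 x [329.5 331.2 580.5 619.2] y [-496.  -494.8 -367.7 -356.3]
head 64.0 54.604803594645716 x [385.2 390.  560.7 566.1] y [-520.  -455.4 -400.8 -399.9]
413.27698802827 -427.6077421729887
```

Run:
```python
from h import *
I={n:optics.camera_info(n) for n in("top","scene")}
a=np.radians(64.2);e=np.array([np.cos(a),np.sin(a)]); f=np.array([-e[1],e[0]])
cs,ds=zip(*[ray(I["top"],271.7,211.0),ray(I["scene"],372.5,199.5)])
A=np.stack([np.c_[np.eye(3),-ds[0][:,None]*(k==0),-ds[1][:,None]*(k==1)] for k in(0,1)]).reshape(6,5)
x=np.linalg.lstsq(A,np.r_[cs[0],cs[1]],rcond=None); print("ball tri",x[0][:3],x[1])
for n,u,v in(("top",271.7,211.),("scene",372.5,199.5)):
    b=onplane(I[n],u,v,323); o=b[:2]+84.7*e+90*f; print(n,b.round(1),"origin",o.round(1),(o@e).round(1),(o@f).round(1))
# plate rim in top colour image, fixed R=62: edge along rays from centre to -x half
p=cv2.imread("pics/top0.png"); g=cv2.GaussianBlur(cv2.cvtColor(p,cv2.COLOR_BGR2GRAY),(0,0),.8).astype(np.float32)
K=I["top"]["camera_matrix"];E=I["top"]["extrinsics"]
def proj(w): c=E[:3,:3]@w+E[:3,3]; return K[0,0]*c[0]/-c[2]+K[0,2], -K[1,1]*c[1]/-c[2]+K[1,2]
c0=np.array([565,184.]); pts=[]
for ang in range(170,300,6):
    t=np.radians(ang+64.2-90+0); d=np.array([np.cos(t),np.sin(t)])
    if d@e>-.3: continue
    rr=np.arange(50,74,.5); uv=np.array([proj(np.r_[c0+d*k,50.]) for k in rr],np.float32)
    pr=cv2.remap(g,uv[:,0].copy(),uv[:,1].copy(),cv2.INTER_LINEAR).ravel(); gr=np.abs(np.gradient(pr)); k=gr.argmax()
    pts.append((np.degrees(np.arctan2(d@f,d@e)),rr[k],gr[k],*(c0+d*rr[k])))
pts=np.array(pts); print(pts[:,:3].round(1).tolist())
from scipy.optimize import least_squares
s=least_squares(lambda c:np.hypot(pts[:,3]-c[0],pts[:,4]-c[1])-62,c0,loss="soft_l1"); print(s.x,s.x@e,s.x@f)
sc=cv2.imread("pics/scene0.png"); cv2.imwrite("pics/sc_crop.png",cv2.resize(sc[175:260,340:445],None,fx=7,fy=7,interpolation=cv2.INTER_CUBIC))
```

```text
ball tri [609.99910915  68.25257632 317.57652269] [0.2678989]
top [609.1  67.3 323. ] origin [564.9 182.7] 410.4 -429.1
scene [613.5  64.8 323. ] origin [569.3 180.2] 410.0 -434.2
[[110.0, 62.0, 3.5], [116.0, 60.5, 5.0], [122.0, 61.0, 5.6], [128.0, 70.5, 3.4], [134.0, 71.5, 3.7], [140.0, 64.0, 2.6], [146.0, 50.5, 1.6], [152.0, 60.0, 1.8], [158.0, 60.5, 1.8], [164.0, 60.0, 1.6], [170.0, 60.0, 1.7], [176.0, 61.0, 1.6], [-178.0, 62.0, 1.7], [-172.0, 61.0, 1.5], [-166.0, 60.0, 1.7], [-160.0, 60.5, 1.7], [-154.0, 59.0, 1.6]]
[565.13330003 185.73671253] 413.1858362917055 -427.9617247754684
```

View pics/sc_crop.png

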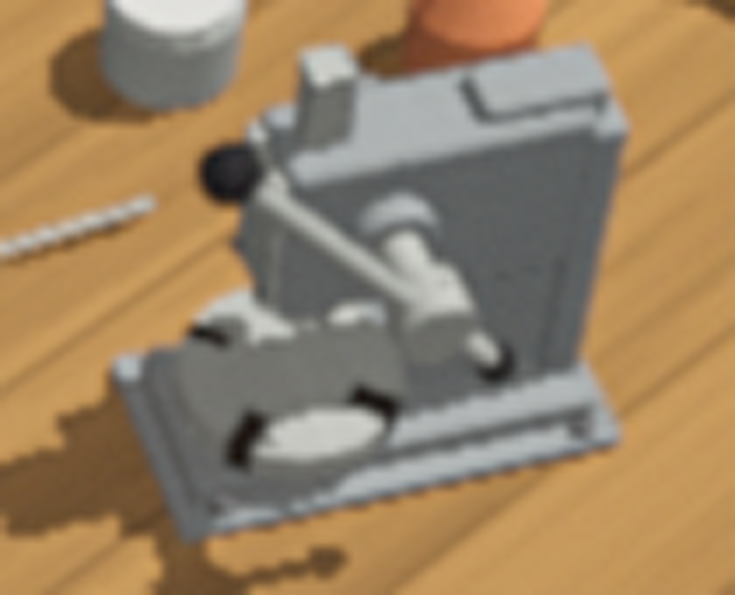

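The scene crop shows the plate and lever clear, with the ball at crop (235,172). The press origin works out near (565,184.4), with a yaw of 64.2°.

Run:
```python
from h import *
i=dict(camera_matrix=np.load("pics/w1K.npy"),extrinsics=np.load("pics/w2E.npy")); P=cloud(i,np.load("pics/w2d.npy"))
print("eye top",P[60:70,270:275,2].mean(),P[50,370],P[90,320],"bar",P[200,300],P[280,320])
plan([((424,75,79),-50,2),((465,109.5-7,79),-50,2),((487.3,120.8,79),-50,3)],0)
```

```text
eye top 115.16546260390632 [492.42293488 103.56211357 115.56784869] [474.14478251 108.05678363 115.14815539] bar [441.81558185  90.5760594  105.6026548 ] [423.04705998  65.51863794 107.50458561]
[[0.015, -0.0, 0.02], [-0.003, -0.0, -0.013], 0]
[[0.015, -0.0, 0.02], [-0.003, -0.0, -0.013], 0]
[[0.033, 0.003, 0.0], [-0.0, -0.0, 0.0], 0]
[[0.033, 0.003, 0.0], [-0.0, -0.0, 0.0], 0]
[[0.013, 0.0, 0.0], [-0.0, -0.0, 0.0], 0]
[[0.013, 0.0, 0.0], [-0.0, -0.0, 0.0], 0]
[[0.013, 0.0, 0.0], [-0.0, -0.0, 0.0], 0]
end [487.9 121.8  79.2] n 7
```

move_arm --moves '[[[0.015, 0, 0.02], [0, 0, -0.013], 0], [[0.015, 0, 0.02], [0, 0, -0.013], 0], [[0.033, 0.003, 0], [0, 0, 0], 0], [[0.033, 0.003, 0], [0, 0, 0], 0], [[0.013, 0, 0], [0, 0, 0], 0], [[0.013, 0, 0], [0, 0, 0], 0], [[0.013, 0, 0], [0, 0, 0], 0], [[0, 0, 0], [0, 0, 0], 0], [[0, 0, 0], [0, 0, 0], 0], [[0, 0, 0], [0, 0, 0], 0]]'

```text
t: 6.45
tcp_pos: [490.1, 117.2, 79.6]
eef_rot: [-0.0, 0.938, 0.347, -0.0]
contact_force: [-1.1, 0.4, -4.7]
opening: 19.4
finger_force: 89.5
```

Run:
```python
from h import *
s=r.state(); p,R=cur(); x=R.as_matrix()[:,0]; print(p,x,s['contact_force'],"eye",p+x*100.4)
i=optics.camera_info("wrist"); im,d=optics.read_camera("wrist"); sc,_=optics.read_camera("scene")
c=np.zeros((480,800,3),np.uint8); c[:240,:320]=cv2.resize(im,(320,240)); c[:425-0,275:800]=0
c[:240,:320]=cv2.resize(im,(320,240)); z=cv2.resize(sc[175:260,340:435],None,fx=5,fy=5,interpolation=cv2.INTER_CUBIC); c[:425,325:800]=z; cv2.imwrite("pics/c3.png",c)
```

```text
[490.09763541 117.20044242  79.55489748] [ 7.58985794e-01  6.51107183e-01 -1.86991353e-05] [-1.10469286  0.40793271 -4.74202644] eye [566.29980913 182.57160364  79.55302009]
```

View pics/c3.png

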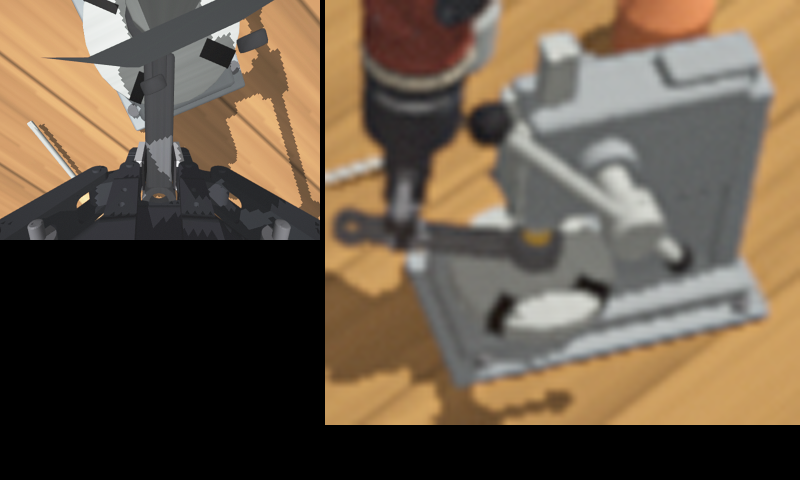

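Wrist view: the held link lies over the plate, and both sides of the plate's front rim are visible. Scene view: the bush is at about crop (538,238), below the ram. I check the plate centre once more using the wrist depth.

Run:
```python
from h import *
from scipy.optimize import least_squares
i=optics.camera_info("wrist"); im,d=optics.read_camera("wrist"); P=cloud(i,d); Z=P[...,2]
m=(abs(Z-50)<4)&(d>0); q=P[m][:,:2]; print(m.sum(),np.median(P[m][:,2]))
c=np.array([565,184.4]); v=q-c; a=np.degrees(np.arctan2(v[:,1],v[:,0])); rr=np.hypot(*v.T); keep=rr<75
pts=[]
for k in range(-180,180,5):
    s=keep&(abs(a-k)<2.5)
    if s.sum()>15 and rr[s].max()>52: pts.append([k,np.percentile(rr[s],99.5),*q[s][np.argmin(abs(rr[s]-np.percentile(rr[s],99.5)))]])
pts=np.array(pts); print(pts[:,:2].round(1).tolist())
for R in (61,62):
    s=least_squares(lambda c:np.hypot(pts[:,2]-c[0],pts[:,3]-c[1])-R,c,loss="soft_l1",f_scale=1.); print(R,s.x,np.round(s.fun,1).tolist())
```

```text
25629 50.85284454017087
[[-180.0, 59.8], [-175.0, 60.0], [-170.0, 60.4], [-165.0, 60.9], [-160.0, 61.8], [-155.0, 62.2], [-150.0, 62.5], [-125.0, 64.2], [-120.0, 64.0], [-115.0, 64.5], [-110.0, 64.6], [-105.0, 64.6], [-100.0, 65.2], [-95.0, 65.2], [-90.0, 65.7], [-85.0, 65.6], [-80.0, 65.7], [-75.0, 66.8], [-70.0, 66.8], [-65.0, 66.7], [-60.0, 65.7], [-55.0, 65.8], [-50.0, 65.7], [-45.0, 65.8], [110.0, 56.9], [115.0, 56.7], [120.0, 56.7], [125.0, 56.5], [130.0, 56.8], [135.0, 56.8], [140.0, 57.2], [145.0, 57.5], [150.0, 57.4], [155.0, 57.1], [160.0, 58.5], [165.0, 58.4], [170.0, 58.8], [175.0, 59.3]]
61 [566.21878259 179.75045497] [0.0, -0.1, -0.0, 0.0, 0.5, 0.5, 0.3, 0.2, -0.5, -0.2, -0.3, -0.6, -0.2, -0.3, 0.0, -0.1, -0.1, 1.0, 1.0, 0.9, 0.0, 0.4, 0.5, 0.6, 0.6, 0.4, 0.4, 0.1, 0.2, -0.1, 0.2, 0.2, -0.1, 0.0, 0.4, -0.1, -0.0, 0.0]
62 [567.32552022 180.39263453] [0.1, 0.0, 0.1, 0.2, 0.7, 0.7, 0.6, 0.4, -0.3, -0.1, -0.3, -0.7, -0.4, -0.5, -0.3, -0.5, -0.7, 0.4, 0.2, 0.0, -0.9, -0.8, -0.8, -0.7, -0.6, -0.7, -0.6, -0.9, -0.6, -0.7, -0.4, -0.3, -0.5, -0.4, 0.2, -0.3, -0.1, 0.0]
```

Run:
```python
from h import *
from scipy.optimize import least_squares
i=dict(camera_matrix=np.load("pics/w1K.npy"),extrinsics=np.load("pics/w2E.npy")); P=cloud(i,np.load("pics/w2d.npy")); p=np.array([407.35,60.29]); x=np.array([.7742,.6329]); y=np.array([.6329,-.7742])
m=np.zeros((480,640),bool); m[:110,240:400]=1; m&=abs(P[...,2]-115.2)<2.5
q=P[m][:,:2]; q=np.c_[(q-p)@x,(q-p)@y]; c=np.array([100.,0]); 
for _ in range(3):
    v=q-c; a=np.degrees(np.arctan2(v[:,1],v[:,0])); rr=np.hypot(*v.T); pts=[]
    for k in range(-180,180,6):
        s=(abs(a-k)<3)&(rr<25)
        if s.sum()>5 and rr[s].max()>17 and abs(k)<165: pts.append(q[s][rr[s].argmax()])
    pts=np.array(pts); s=least_squares(lambda t:np.hypot(pts[:,0]-t[0],pts[:,1]-t[1])-t[2],np.r_[c,21],loss="soft_l1"); c=s.x[:2]
print(len(pts),s.x,"eye in tool frame (mm along x, y)")
P0,R=cur(); X=R.as_matrix()[:2,0];Y=R.as_matrix()[:2,1]; v=np.array([567,180.2])-P0[:2]; print("plate in tool now",v@X,v@Y)
v=np.array([565,184.4])-P0[:2]; print("plate by top",v@X,v@Y)
```

```text
36 [98.64229978  4.54097544 20.51977595] eye in tool frame (mm along x, y)
plate in tool now 99.25571979552457 2.2316849097895357
plate by top 100.47257266015748 -2.258222558024201
```

move_arm --moves '[[[-0.001, 0.001, 0.003], [0, 0, 0], 0], [[0, 0, 0.003], [0, 0, 0], 0], [[0, 0, 0.003], [0, 0, 0], 0], [[0, 0, 0.002], [0, 0, 0], 0], [[0, 0, 0.001], [0, 0, 0], 0], [[0, 0, 0], [0, 0, 0], 0], [[0, 0, 0], [0, 0, 0], 0], [[0, 0, 0], [0, 0, 0], 0], [[0, 0, 0], [0, 0, 0], 0], [[0, 0, 0], [0, 0, 0], 0]]'

```text
t: 7.85
tcp_pos: [490.3, 116.4, 70.6]
eef_rot: [-0.0, 0.938, 0.347, 0.0]
contact_force: [0.1, -0.3, -3.8]
opening: 19.8
finger_force: 89.6
```

move_arm --moves '[[[0, 0, 0.001], [0, 0, 0], 0], [[0, 0, 0], [0, 0, 0], 0], [[0, 0, 0], [0, 0, 0], 0.3], [[0, 0, 0], [0, 0, 0], 0.4], [[0, 0, 0], [0, 0, 0], 0.5], [[0, 0, 0], [0, 0, 0], 0.6], [[0, 0, 0], [0, 0, 0], 0.6], [[-0.02, 0, 0], [0, 0, 0], 0.6], [[-0.03, 0, 0], [0, 0, 0], 0.6], [[-0.04, 0, 0], [0, 0, 0], 0.6]]'

```text
t: 9.1
tcp_pos: [438.6, 72.1, 69.8]
eef_rot: [0.0, 0.938, 0.348, 0.0]
contact_force: [-0.6, -0.5, 0.1]
opening: 51.2
finger_force: 0.0
```

Run:
```python
from h import *
s=r.state(); print(s['tcp_pos'],s['opening'],s['contact_force'])
```

```text
[438.63380887  72.09862522  69.8160031 ] 51.17919723759353 [-0.58772783 -0.45832741  0.13676505]
```

Run:
```python
from h import *
from scipy.optimize import least_squares
i=optics.camera_info("wrist"); im,d=optics.read_camera("wrist"); P=cloud(i,d); Z=P[...,2]; cv2.imwrite("pics/w4.png",im)
C=-i["extrinsics"][:3,:3].T@i["extrinsics"][:3,3]; print("cam",C)
for n,z,tol,c,R,rm in(("plate",50.8,3,(566.5,182),62,72),("eye",76.5,3,(566,182),21,26)):
    m=(abs(Z-z)<tol)&(d>0); q=P[m][:,:2]; c=np.array(c,float)
    v=q-c; a=np.degrees(np.arctan2(v[:,1],v[:,0])); rr=np.hypot(*v.T); pts=[]
    for k in range(-180,180,5):
        s=(abs(a-k)<2.5)&(rr<rm)
        if s.sum()>8 and rr[s].max()>R*.8: pts.append(np.r_[k,rr[s].max(),q[s][rr[s].argmax()]])
    pts=np.array(pts)
    if len(pts)<4: print(n,m.sum(),len(pts)); continue
    print(n,pts[:,:2].round(1).tolist()); s=least_squares(lambda t:np.hypot(pts[:,2]-t[0],pts[:,3]-t[1])-R,c,loss="soft_l1"); print(s.x)
P0,_=plan([((416,52,72),-49.4,1),((412,48,195),-48,3),((450,20,390),-40,4),((540,45,390),-30,2)],0.5)
```

```text
cam [489.81899857 115.75394115 196.26744677]
plate [[-170.0, 62.1], [-165.0, 62.8], [-160.0, 63.0], [-155.0, 63.3], [-150.0, 62.8], [-125.0, 63.4], [-120.0, 63.4], [-115.0, 63.7], [-110.0, 63.4], [-105.0, 63.7]]
[566.22480209 180.38309189]
eye 817 0
[[-0.037, 0.002, -0.004], [-0.002, 0.005, 0.002], 0.5]
[[-0.002, 0.0, -0.055], [-0.0, -0.0, -0.016], 0.5]
[[-0.002, 0.0, -0.055], [-0.0, -0.0, -0.016], 0.5]
[[-0.002, -0.0, -0.055], [-0.0, -0.0, -0.016], 0.5]
[[0.003, 0.015, -0.065], [-0.0, -0.0, -0.07], 0.5]
[[0.002, 0.015, -0.065], [-0.0, -0.0, -0.07], 0.5]
[[0.002, 0.016, -0.065], [-0.0, -0.0, -0.07], 0.5]
[[0.001, 0.016, -0.065], [-0.0, -0.0, -0.07], 0.5]
[[0.051, 0.035, 0.001], [-0.0, -0.0, -0.175], 0.5]
[[0.048, 0.04, 0.001], [-0.0, -0.0, -0.175], 0.5]
end [539.8  44.7 389.6] n 10
```

View pics/w4.png

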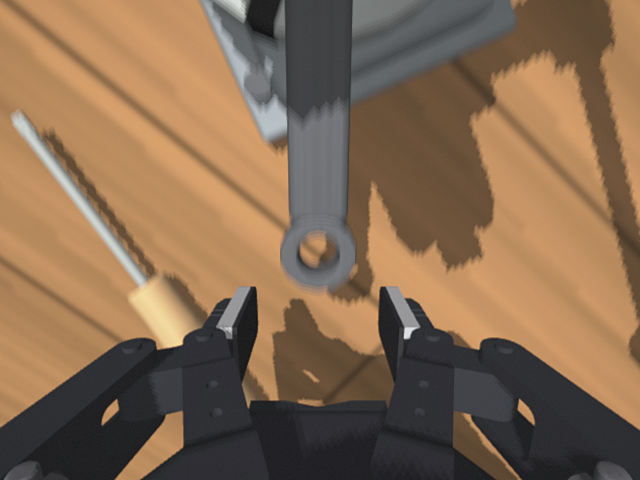

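The link is released and lying on the plate, with its small eye at (318,253). I compute where its big eye sits from this same picture.

Run:
```python
from h import *
# pose of that picture: camera centre known; arm now settled -> take a fresh one
i=optics.camera_info("wrist"); im,d=optics.read_camera("wrist"); P=cloud(i,d); Z=P[...,2]
m=(abs(Z-66.5)<4)&(d>0); m[:, :270]=0; m[:,370:]=0
pts=P[m]; v,u=np.nonzero(m); print(m.sum(),v.min(),v.max(),np.median(Z[m]))
c=[]; 
for row in range(5,200,15):
    k=u[v==row]
    if len(k)>20: c.append(onplane(i,(k.min()+k.max())/2,row,66)[:2])
c=np.array(c); vx,vy,x0,y0=cv2.fitLine(c.astype(np.float32),cv2.DIST_L2,0,.01,.01).ravel(); e=np.array([vx,vy])*np.sign(vx)
lo=((pts[:,:2]-[x0,y0])@e); end=np.percentile(lo,.3); A=np.array([x0,y0])+e*end
eye=A+e*155; print("dir",np.degrees(np.arctan2(e[1],e[0])),"tail end",A,"eye",eye, cur()[0])
```

```text
16603 0 279 66.64458099432935
dir 40.607952 tail end [450.04132426  81.41387088] eye [567.71437418 182.30021579] [437.56444135  71.46576047  69.53141446]
```

move_arm --moves '[[[-0.037, 0.002, -0.004], [0, 0, 0], 0.5], [[-0.002, 0, -0.055], [0, 0, -0.016], 0.5], [[-0.002, 0, -0.055], [0, 0, -0.016], 0.5], [[-0.002, 0, -0.055], [0, 0, -0.016], 0.5], [[0.003, 0.015, -0.065], [0, 0, -0.07], 0.5], [[0.002, 0.015, -0.065], [0, 0, -0.07], 0.4], [[0.002, 0.016, -0.065], [0, 0, -0.07], 0.3], [[0.001, 0.016, -0.065], [0, 0, -0.07], 0.235], [[0.051, 0.035, 0.001], [0, 0, -0.175], 0.235], [[0.048, 0.04, 0.001], [0, 0, -0.175], 0.235]]'

```text
t: 10.45
tcp_pos: [544.7, 46.7, 391.0]
eef_rot: [0.001, 0.865, 0.501, 0.001]
contact_force: [0.1, 0.2, 0.1]
opening: 20.3
finger_force: 0.0
```

Run:
```python
from h import *
print(r.state()['opening'])
plan([((585,58,385),-25.8,2)],.235)
i=optics.camera_info("wrist"); im,d=optics.read_camera("wrist"); P=cloud(i,d); Z=P[...,2]
hs=cv2.cvtColor(im,cv2.COLOR_BGR2HSV)
m=(Z>318)&(Z<345)&(d>0)&(np.hypot(P[...,0]-610,P[...,1]-68)<40); q=P[m]; print(m.sum())
if m.sum()>50:
    from scipy.optimize import least_squares
    s=least_squares(lambda c:np.linalg.norm(q-c,axis=1)-16,[610,68,323],loss="soft_l1"); print("ball",s.x,np.std(s.fun))
```

```text
20.256614163966347
[[0.02, 0.02, 0.004], [0.003, -0.001, -0.07], 0.235]
[[0.019, 0.02, 0.004], [0.003, -0.001, -0.07], 0.235]
end [585.1  57.9 385.1] n 2
2921
ball [610.66667376  64.72527687 323.70427799] 0.47561818955537205
```

Run:
```python
from h import *
plan([((610.3,66,362),-25.8,4)],.235)
```

```text
[[0.015, 0.015, 0.008], [-0.001, -0.0, -0.033], 0.235]
[[0.015, 0.015, 0.008], [-0.001, -0.0, -0.033], 0.235]
[[0.015, 0.015, 0.008], [-0.001, -0.0, -0.033], 0.235]
[[0.015, 0.016, 0.008], [-0.001, -0.0, -0.033], 0.235]
end [610.1  65.8 362.1] n 4
```

move_arm --moves '[[[0.015, 0.015, 0.008], [-0.001, 0, -0.033], 0.235], [[0.015, 0.015, 0.008], [-0.001, 0, -0.033], 0.235], [[0.015, 0.015, 0.008], [-0.001, 0, -0.033], 0.235], [[0.015, 0.016, 0.008], [-0.001, 0, -0.033], 0.235], [[0, 0, 0], [0, 0, 0], 0.235], [[0, 0, 0], [0, 0, 0], 0.235], [[0, 0, 0], [0, 0, 0], 0.235], [[0, 0, 0], [0, 0, 0], 0.235], [[0, 0, 0], [0, 0, 0], 0.235], [[0, 0, 0], [0, 0, 0], 0.235]]'

```text
t: 11.75
tcp_pos: [604.2, 64.0, 366.2]
eef_rot: [0.001, 0.849, 0.529, 0.001]
contact_force: [-0.3, 0.7, 0.5]
opening: 20.1
finger_force: 0.0
```

Run:
```python
from h import *
from scipy.optimize import least_squares
p,R=cur(); print(p,R.as_matrix()[:,1].round(3),r.state()['contact_force'],r.state()['opening'])
i=optics.camera_info("wrist"); im,d=optics.read_camera("wrist"); P=cloud(i,d); Z=P[...,2]; cv2.imwrite("pics/w5.png",im)
m=(Z>318)&(Z<342)&(d>0)&(np.hypot(P[...,0]-610,P[...,1]-66)<25); q=P[m]; print(m.sum())
s=least_squares(lambda c:np.linalg.norm(q-c,axis=1)-16,[610,68,323],loss="soft_l1"); print("ball",s.x,np.std(s.fun), "in tool",R.inv().apply(s.x-p))
```

```text
[604.24447825  63.98810491 366.20122475] [ 0.898 -0.441  0.002] [-0.30591606  0.74787232  0.48874057] 20.076679628437123
2970
ball [610.60491783  64.68850683 323.75220626] 0.4609314102827449 in tool [ 3.42962416  5.31094568 42.46052824]
```

View pics/w5.png

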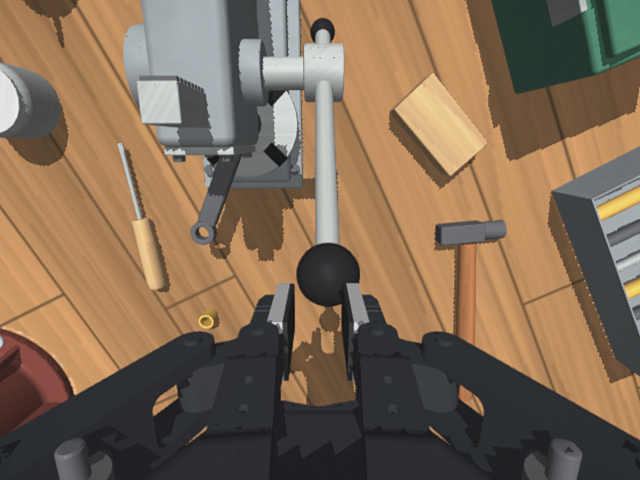

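The ball is at (328,274), just ahead of the fingertips and slightly right of the jaw centre line. That means about +4.5 mm in tool y and +4.5 mm in tool x. The link lies with its eye under the head.

```bash
cat >> h.py <<'E'
ZOFF=29.5
def ball(phi): a=np.radians(50)-phi; return 180*np.array([-np.cos(a),np.sin(a)])+[31,185]
def arc(p0,p1,n,first=(0,0,0),op=.235):
    f=[ball(x) for x in np.linspace(p0,p1,n+1)]; carry=np.zeros(2)
    for a,b in zip(f,f[1:]):
        d=np.array([b[0]-a[0],a[1]-b[1]])/750+carry; q=d.round(3); carry=d-q; print([[q[0],0,q[1]],[0,0,0],op])
E
python3 - <<'E'
from h import *
print((4.5/750,4.7/750,13/750)); arc(0,.56,8)
E
```

```text
(0.006, 0.006266666666666667, 0.017333333333333333)
[[np.float64(-0.012), 0, np.float64(0.011)], [0, 0, 0], 0.235]
[[np.float64(-0.012), 0, np.float64(0.012)], [0, 0, 0], 0.235]
[[np.float64(-0.011), 0, np.float64(0.013)], [0, 0, 0], 0.235]
[[np.float64(-0.01), 0, np.float64(0.014)], [0, 0, 0], 0.235]
[[np.float64(-0.009), 0, np.float64(0.014)], [0, 0, 0], 0.235]
[[np.float64(-0.008), 0, np.float64(0.015)], [0, 0, 0], 0.235]
[[np.float64(-0.006), 0, np.float64(0.015)], [0, 0, 0], 0.235]
[[np.float64(-0.006), 0, np.float64(0.016)], [0, 0, 0], 0.235]
```

First I touch down on the ball and push a little way, to check that it nests. Grip force is set low, since the fingers only need to hold their spacing.

move_arm --moves '[[[0.006, 0.006, 0], [0, 0, 0], 0.235], [[0, 0, 0.008], [0, 0, 0], 0.235], [[0, 0, 0.008], [0, 0, 0], 0.235], [[0, 0, 0.003], [0, 0, 0], 0.235], [[-0.012, 0, 0.011], [0, 0, 0], 0.235], [[-0.012, 0, 0.012], [0, 0, 0], 0.235], [[-0.011, 0, 0.013], [0, 0, 0], 0.235], [[0, 0, 0], [0, 0, 0], 0.235], [[0, 0, 0], [0, 0, 0], 0.235], [[0, 0, 0], [0, 0, 0], 0.235]]'

```text
t: 13.05
tcp_pos: [599.0, 42.1, 326.0]
eef_rot: [0.002, 0.849, 0.529, 0.001]
contact_force: [-0.5, -2.6, 6.9]
opening: 20.3
finger_force: 4.2
```

Run:
```python
from h import *
from scipy.optimize import least_squares
p,R=cur(); s=r.state(); print(p,s['contact_force'],s['opening'],s['finger_force'])
i=optics.camera_info("wrist"); im,d=optics.read_camera("wrist"); P=cloud(i,d); V=np.array([600,45,295.])
m=(np.linalg.norm(P-V,axis=2)<40)&(d>0)&(im.max(2)<70)
q=P[m]; s=least_squares(lambda c:np.linalg.norm(q-c,axis=1)-16,V,loss="soft_l1",f_scale=.5); print(m.sum(),"ball",s.x,np.std(s.fun),"in tool",R.inv().apply(s.x-p))
```

```text
[599.022463    42.05232423 326.0231428 ] [-0.53994874 -2.5895287   6.94892952] 20.346719137550625 4.172759838402271
3953 ball [599.68793137  42.25969483 298.69972636] 6.336064442552117 in tool [ 0.48179451  0.39302998 27.32523263]
```

```bash
python3 - <<'E' | sed 's/np.float64(\([^)]*\))/\1/g'
from h import *
arc(.205,.865,10)
E
```

```text
[[-0.009, 0, 0.013], [0, 0, 0], 0.235]
[[-0.009, 0, 0.013], [0, 0, 0], 0.235]
[[-0.008, 0, 0.014], [0, 0, 0], 0.235]
[[-0.006, 0, 0.014], [0, 0, 0], 0.235]
[[-0.006, 0, 0.015], [0, 0, 0], 0.235]
[[-0.005, 0, 0.015], [0, 0, 0], 0.235]
[[-0.003, 0, 0.016], [0, 0, 0], 0.235]
[[-0.003, 0, 0.015], [0, 0, 0], 0.235]
[[-0.002, 0, 0.016], [0, 0, 0], 0.235]
[[-0.001, 0, 0.016], [0, 0, 0], 0.235]
```

move_arm --moves '[[[-0.009, 0, 0.013], [0, 0, 0], 0.235], [[-0.009, 0, 0.013], [0, 0, 0], 0.235], [[-0.008, 0, 0.014], [0, 0, 0], 0.235], [[-0.006, 0, 0.014], [0, 0, 0], 0.235], [[-0.006, 0, 0.015], [0, 0, 0], 0.235], [[-0.005, 0, 0.015], [0, 0, 0], 0.235], [[-0.003, 0, 0.016], [0, 0, 0], 0.235], [[-0.003, 0, 0.015], [0, 0, 0], 0.235], [[-0.002, 0, 0.016], [0, 0, 0], 0.235], [[-0.001, 0, 0.016], [0, 0, 0], 0.235]]'

```text
t: 14.35
tcp_pos: [582.0, 6.7, 215.1]
eef_rot: [0.002, 0.849, 0.529, 0.001]
contact_force: [-1.4, -2.3, 4.7]
opening: 20.1
finger_force: 3.6
```

```bash
python3 - <<'E' | sed 's/np.float64(\([^)]*\))/\1/g'
from h import *
from scipy.optimize import least_squares
p,R=cur(); s=r.state(); print(p,R.as_matrix().round(3)[:,:2].T,s['contact_force'],s['opening'],s['finger_force'])
z=p[2]-29.5; ph=np.radians(50)-np.arcsin((z-185)/180); print("phi",ph, "q",s['q'].round(2))
i=optics.camera_info("wrist"); im,d=optics.read_camera("wrist"); P=cloud(i,d); V=p+[0,0,-29]
m=(np.linalg.norm(P-V,axis=2)<25)&(d>0)&(im.max(2)<70)
q=P[m]; s=least_squares(lambda c:np.linalg.norm(q-c,axis=1)-16,V,loss="soft_l1",f_scale=.5); print(m.sum(),"ball in tool",R.inv().apply(s.x-p))
arc(ph,1.2,8)
E
```

```text
[581.98250179   6.70364922 215.10909371] [[ 0.441  0.897 -0.001]
 [ 0.897 -0.441  0.004]] [-1.36944354 -2.3484828   4.71150884] 20.088820241632774 3.5940564796328545
phi 0.8692807655850525 q [-0.21  0.04 -0.03  1.5  -0.    1.82]
3026 ball in tool [ 0.29402282  0.27257545 27.76927239]
[[0.0, 0, 0.01], [0, 0, 0], 0.235]
[[0.001, 0, 0.01], [0, 0, 0], 0.235]
[[0.001, 0, 0.01], [0, 0, 0], 0.235]
[[0.001, 0, 0.01], [0, 0, 0], 0.235]
[[0.002, 0, 0.009], [0, 0, 0], 0.235]
[[0.002, 0, 0.01], [0, 0, 0], 0.235]
[[0.003, 0, 0.01], [0, 0, 0], 0.235]
[[0.003, 0, 0.009], [0, 0, 0], 0.235]
```

move_arm --moves '[[[0, 0, 0.01], [0, 0, 0], 0.235], [[0.001, 0, 0.01], [0, 0, 0], 0.235], [[0.001, 0, 0.01], [0, 0, 0], 0.235], [[0.001, 0, 0.01], [0, 0, 0], 0.235], [[0.002, 0, 0.009], [0, 0, 0], 0.235], [[0.002, 0, 0.01], [0, 0, 0], 0.235], [[0.003, 0, 0.01], [0, 0, 0], 0.235], [[0.003, 0, 0.009], [0, 0, 0], 0.235], [[0, 0, 0], [0, 0, 0], 0.235], [[0, 0, 0], [0, 0, 0], 0.235]]'

```text
t: 15.65
tcp_pos: [586.5, 15.7, 157.3]
eef_rot: [0.002, 0.849, 0.529, 0.001]
contact_force: [-2.4, -2.8, 7.0]
opening: 19.9
finger_force: 5.2
```

```bash
cat > chk.py <<'E'
from h import *
from scipy.optimize import least_squares
p,R=cur(); s=r.state(); f=R.inv().apply(s['contact_force'])
z=p[2]-29.5; a=np.arcsin((z-185)/180); ph=np.radians(50)-a
T=np.array([-np.sin(a),0,np.cos(a)])  # downward tangent in tool x(=press x), z
print(p.round(1),"tool-frame force",f.round(1),"push along arc",(-f@T).round(1),"phi",ph.round(3),s['opening'],s['finger_force'])
i=optics.camera_info("wrist"); im,d=optics.read_camera("wrist"); P=cloud(i,d); V=p+[0,0,-29]
m=(np.linalg.norm(P-V,axis=2)<25)&(d>0)&(im.max(2)<70)
q=P[m]; s=least_squares(lambda c:np.linalg.norm(q-c,axis=1)-16,V,loss="soft_l1",f_scale=.5); print(m.sum(),"ball in tool",R.inv().apply(s.x-p))
E
python3 chk.py; python3 - <<'E' | sed 's/np.float64(\([^)]*\))/\1/g'
from h import *
arc(1.19,1.36,6)
E
```

```text
[586.5  15.7 157.3] tool-frame force [-3.6 -0.9 -7. ] push along arc 7.8 phi 1.196 19.86254871917584 5.191388949751854
2714 ball in tool [-0.76811845  0.17065974 27.58045938]
[[0.002, 0, 0.006], [0, 0, 0], 0.235]
[[0.003, 0, 0.007], [0, 0, 0], 0.235]
[[0.002, 0, 0.006], [0, 0, 0], 0.235]
[[0.003, 0, 0.006], [0, 0, 0], 0.235]
[[0.003, 0, 0.006], [0, 0, 0], 0.235]
[[0.003, 0, 0.006], [0, 0, 0], 0.235]
```

move_arm --moves '[[[0.002, 0, 0.006], [0, 0, 0], 0.235], [[0.003, 0, 0.007], [0, 0, 0], 0.235], [[0.002, 0, 0.006], [0, 0, 0], 0.235], [[0.003, 0, 0.006], [0, 0, 0], 0.235], [[0.003, 0, 0.006], [0, 0, 0], 0.235], [[0.003, 0, 0.006], [0, 0, 0], 0.235], [[0, 0, 0], [0, 0, 0], 0.235], [[0, 0, 0], [0, 0, 0], 0.235], [[0, 0, 0], [0, 0, 0], 0.235], [[0, 0, 0], [0, 0, 0], 0.235]]'

```text
t: 16.95
tcp_pos: [591.8, 26.4, 129.6]
eef_rot: [0.002, 0.849, 0.529, 0.001]
contact_force: [-2.8, -3.1, 7.5]
opening: 19.9
finger_force: 5.6
```

```bash
python3 chk.py
```

```text
[591.8  26.4 129.6] tool-frame force [-4.  -1.1 -7.5] push along arc 8.5 phi 1.364 19.909931636233637 5.578699037432671
2538 ball in tool [-1.00828092  0.12218763 27.51329239]
```

Close to flush. I go on in small steps of about 1 mm and watch the force.

move_arm --moves '[[[0.001, 0, 0.002], [0, 0, 0], 0.235], [[0.001, 0, 0.002], [0, 0, 0], 0.235], [[0.001, 0, 0.002], [0, 0, 0], 0.235], [[0, 0, 0.001], [0, 0, 0], 0.235], [[0, 0, 0], [0, 0, 0], 0.235], [[0, 0, 0], [0, 0, 0], 0.235], [[0, 0, 0], [0, 0, 0], 0.235], [[0, 0, 0], [0, 0, 0], 0.235], [[0, 0, 0], [0, 0, 0], 0.235], [[0, 0, 0], [0, 0, 0], 0.235]]'

```text
t: 18.25
tcp_pos: [592.9, 28.6, 124.6]
eef_rot: [0.001, 0.849, 0.529, 0.001]
contact_force: [-2.9, -2.3, 9.2]
opening: 20.3
finger_force: 6.3
```

```bash
python3 chk.py
```

```text
[592.9  28.6 124.6] tool-frame force [-3.3 -1.6 -9.2] push along arc 9.6 phi 1.396 20.253123092525033 6.307293847203255
2499 ball in tool [-0.82310976  0.06202925 27.44224084]
```

move_arm --moves '[[[0.001, 0, 0.002], [0, 0, 0], 0.235], [[0, 0, 0.001], [0, 0, 0], 0.235], [[0, 0, 0], [0, 0, 0], 0.235], [[0, 0, 0], [0, 0, 0], 0.235], [[0, 0, 0], [0, 0, 0], 0.235], [[0, 0, 0], [0, 0, 0], 0.235], [[0, 0, 0], [0, 0, 0], 0.235], [[0, 0, 0], [0, 0, 0], 0.235], [[0, 0, 0], [0, 0, 0], 0.235], [[0, 0, 0], [0, 0, 0], 0.235]]'

```text
t: 19.55
tcp_pos: [593.3, 29.5, 122.5]
eef_rot: [0.001, 0.849, 0.529, 0.001]
contact_force: [-2.9, -0.9, 9.7]
opening: 20.3
finger_force: 6.6
```

```bash
python3 chk.py
```

```text
[593.3  29.5 122.5] tool-frame force [-2.1 -2.1 -9.7] push along arc 9.4 phi 1.409 20.268966807326425 6.586358919739723
2487 ball in tool [-0.62345027  0.05326399 27.40093584]
```

move_arm --moves '[[[0.001, 0, 0.002], [0, 0, 0], 0.235], [[0, 0, 0], [0, 0, 0], 0.235], [[0, 0, 0], [0, 0, 0], 0.235], [[0, 0, 0.001], [0, 0, 0], 0.235], [[0, 0, 0], [0, 0, 0], 0.235], [[0, 0, 0], [0, 0, 0], 0.235], [[0, 0, 0], [0, 0, 0], 0.235], [[0, 0, 0], [0, 0, 0], 0.235], [[0, 0, 0], [0, 0, 0], 0.235], [[0, 0, 0], [0, 0, 0], 0.235]]'

```text
t: 20.85
tcp_pos: [593.8, 30.2, 121.0]
eef_rot: [0.002, 0.849, 0.529, 0.001]
contact_force: [-4.8, -0.8, 14.3]
opening: 20.1
finger_force: 9.2
```

```bash
python3 chk.py
```

```text
[593.8  30.2 121. ] tool-frame force [ -2.9  -3.9 -14.3] push along arc 13.7 phi 1.419 20.101073453434218 9.173596501350403
2487 ball in tool [-0.66144043 -0.12579084 27.21701078]
```

move_arm --moves '[[[0, 0, 0.001], [0, 0, 0], 0.235], [[0, 0, 0], [0, 0, 0], 0.235], [[0, 0, 0], [0, 0, 0], 0.235], [[0, 0, 0], [0, 0, 0], 0.235], [[0, 0, 0], [0, 0, 0], 0.235], [[0, 0, 0], [0, 0, 0], 0.235], [[0, 0, 0], [0, 0, 0], 0.235], [[0, 0, 0], [0, 0, 0], 0.235], [[0, 0, 0], [0, 0, 0], 0.235], [[0, 0, 0], [0, 0, 0], 0.235]]'

```text
t: 22.15
tcp_pos: [593.9, 30.3, 120.6]
eef_rot: [0.002, 0.849, 0.529, 0.001]
contact_force: [-6.0, -0.6, 16.4]
opening: 20.1
finger_force: 10.1
```

```bash
python3 chk.py
```

```text
[593.9  30.3 120.6] tool-frame force [ -3.2  -5.  -16.5] push along arc 15.7 phi 1.422 20.113118494174763 10.064502954483032
2484 ball in tool [-0.60002366 -0.19478418 27.09161506]
```

move_arm --moves '[[[0, 0, 0.001], [0, 0, 0], 0.235], [[0, 0, 0], [0, 0, 0], 0.235], [[0, 0, 0], [0, 0, 0], 0.235], [[0, 0, 0.001], [0, 0, 0], 0.235], [[0, 0, 0], [0, 0, 0], 0.235], [[0, 0, 0], [0, 0, 0], 0.235], [[0, 0, 0], [0, 0, 0], 0.235], [[0, 0, 0], [0, 0, 0], 0.235], [[0, 0, 0], [0, 0, 0], 0.235], [[0, 0, 0], [0, 0, 0], 0.235]]'

```text
t: 23.45
tcp_pos: [594.1, 30.5, 119.7]
eef_rot: [0.002, 0.849, 0.529, 0.002]
contact_force: [-6.9, 1.9, 20.0]
opening: 20.0
finger_force: 11.8
```

```bash
python3 chk.py
python3 - <<'E'
from h import *
sc,_=optics.read_camera("scene"); tp,_=optics.read_camera("top")
c=np.zeros((480,800,3),np.uint8); c[:,:475]=cv2.resize(sc[180:260,350:429],(475,480),interpolation=cv2.INTER_CUBIC); c[:240,480:800]=cv2.resize(tp,(320,240)); cv2.imwrite("pics/end.png",c)
E
```

```text
[594.1  30.5 119.7] tool-frame force [ -1.3  -7.  -20. ] push along arc 17.7 phi 1.427 20.0170618613769 11.843576431274414
2472 ball in tool [-0.52282427 -0.24643178 26.94908424]
```

View pics/end.png

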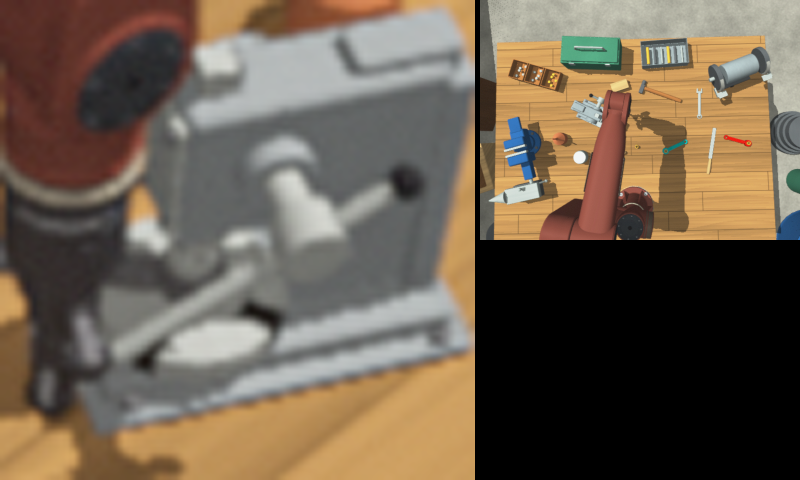

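Scene view: the lever is down, the ram foot is on the eye, and the fingers are on the ball at lower left. I hold once to check that the push is steady.

move_arm --moves '[[[0, 0, 0], [0, 0, 0], 0.235], [[0, 0, 0], [0, 0, 0], 0.235], [[0, 0, 0], [0, 0, 0], 0.235], [[0, 0, 0], [0, 0, 0], 0.235], [[0, 0, 0], [0, 0, 0], 0.235], [[0, 0, 0], [0, 0, 0], 0.235], [[0, 0, 0], [0, 0, 0], 0.235], [[0, 0, 0], [0, 0, 0], 0.235], [[0, 0, 0], [0, 0, 0], 0.235], [[0, 0, 0], [0, 0, 0], 0.235]]'

```text
t: 24.85
tcp_pos: [594.1, 30.5, 119.7]
eef_rot: [0.002, 0.849, 0.529, 0.002]
contact_force: [-7.8, 1.0, 21.3]
opening: 20.2
finger_force: 11.8
```

```bash
python3 chk.py
```

```text
[594.1  30.5 119.7] tool-frame force [ -2.5  -7.4 -21.4] push along arc 19.5 phi 1.427 20.222335901796587 11.84379905462265
2483 ball in tool [-0.50120479 -0.24380428 26.92538372]
```

Steady at about 19 N along the arc, so I hand in.

```bash
python3 -c "
from workcell import workorder; print(workorder.hand_in())"
```

```text
the job is handed in; nothing more can be done
None
```

The job is handed in at about 25 s: the link is on the anvil with its bush within about 2–3 mm of the ram axis. The lever is held at about 1.43 rad with a steady push of 18–20 N, and that angle plus the sharp force rise near 1.42 rad indicate the bush is home, though I could not see it directly.

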